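# Put the dried colour-coded chopping boards away in the tagged storage rack

### The arm

A 6-joint arm with a two-finger parallel gripper is mounted at the origin on a cart in front of the work surface, level with it; the furniture and walls round the work are solid. World frame = base frame: x ahead of the robot, y to its left, z up, the work surface at z = 0. Lengths are in m, angles in rad, forces in N, time in s.
With the tool pointing down it reaches from about 0.35 to 0.775 m from the base axis. Payload 7.3 kg.
Tool frame: the origin (TCP) lies on the mounting face of the last link; the fingertips stand 178 mm ahead of it and the grasp point (between the pads) lies 159 mm ahead of it (robot.grip_depth is the distance from the TCP to the grasp point, in m); z points along the fingers, y is the line along which they close (so a half turn about z gives the same grasp; the last joint's range is limited). The gripper opens to 92 mm and grips with 3 to 60 N. Pads are 19 mm wide; open, the fingers measure 130 mm over their backs; the gripper's body (75 mm by 190 mm) begins 47 mm behind the grasp point.
Start: joints at [1.108, 0.342, 1.524, -0, 1.275, -0.146], TCP at [0.164, 0.499, 0.405] pointing down, gripper open.
Joint ranges: [-2.53, 2.53], [-0.77, 2.02], [0.04, 2.7], [-1, 4.14], [0.28, 2.66], [-3.11, 3.11]. Speed limits (rad/s): [2.57, 2.57, 3.14, 3.14, 3.14, 3.14].

### API

Orientations are given as [roll, pitch, yaw] about the fixed x, y, z axes, in that order (R = Rz(yaw) Ry(pitch) Rx(roll)).
In Python, from cell import observe, cams, robot, models gives the robot as it stands.
- The arm moves only by the shell command python3 -m jog 'ROWS' [FORCE]. ROWS is JSON, a list of rows, each a list of 3 entries, a list of its own where there are three numbers: the shift along the tool's x, y, z each as a share of 0.4 m, from -1 to 1, then the turn about the tool's z as a share of pi rad, from -1 to 1, then the closure, from 0 (fully open) to 1 (shut). In form: [[[x, y, z], turn, jaw], ...]. A call has 1 to 12 rows; each row is the pose to reach, as a shift and turn from the pose commanded when the call began, along the tool's axes at that moment, turning the shorter way round; what a row does not reach only later rows make up. A row lasts 1/8 s, in which the tool goes at most 62.5 mm and 10.7 degrees, less where a joint would pass 70% of its speed; a pose out of reach is approached as far as the arm can. A call with a number of a shift or a turn outside -1 to 1 is refused whole. A call with a gripper value outside its range is refused whole. The fingers move at their own pace and stop on an object; FORCE is the grip in N (left out, the last holds). Time passes only in rows, so rows that repeat a pose let the fingers close. It gives the time, the measured TCP pose, the force, the opening and the grip force at its end, in the units of the state.
- observe(): the state, without advancing time (a new reading comes with each control period).
- cams.read_camera(name): name is "scene" or "top" or "wrist"; returns the picture (420x560x3 uint8, red, green, blue); there is no depth.
- cams.camera_model(name): a dict with "camera_matrix" (3x3 intrinsics, pixels), "k1" (the pictures are not rectified: a ray, as slopes to the right and down, at radius r is drawn at 1 + k1 r^2 times it, then the intrinsics apply), "pose" (4x4, takes a point from camera to world coordinates). Camera axes: x right, y down, z forward; pixel columns grow to the right and rows downward; lengths in m; the calibration is good to about 2 mm. A picture is of the moment at which its call begins: read the wrist's pose just before it. camera_model takes no time and is no camera call; for the wrist camera it gives the pose at the moment of the call.
- robot.hand_in(): hands the job in; it is judged then, once.
Trained networks look in the newest picture that a camera, given by its name, has taken for a name from the list of things; names that differ only in an ending like _2 or _b are one class to them, and where a whole thing is asked for, a point or a joint stands for the part that bears it (a point fixed in the world has none). Each returns a list of dicts, best first, with "confidence" (0 to 1); they miss things now and then, are a little off and sometimes report something else, mostly with a low value. They report only what shows in the picture. A call takes as long as a camera call.
- models.find_in(target, camera): "position" ([x, y, z] in m, in world coordinates, good to about 4 mm: the middle of the surface that is visible of it).
- models.pinpoint(target, camera): "position" ([x, y, z] in m, in world coordinates, good to about 4 mm: a listed point, or the origin of a listed thing).
The state is a dict: "time": time; "qpos": joint angles; "qvel": joint speeds; "joint_efforts": joint torques, N m; "tool_pos": TCP position; "tool_rot": TCP orientation; "contact_force": force on the tool from outside, world axes, zero at the start; "torque": the same for the moment, N m; "opening": finger opening in m; "grip_force": force on a finger pad.
Only numpy, scipy, OpenCV 4.12 (cv2) and the standard library are available. Lean on these libraries where they do the work, as an engineer would, in place of code of your own. Each camera call takes 0.05 s, during which the arm holds its last target. There are 200 camera calls.

### The job

The four colour-coded chopping boards are dry. Move them from the steel drying rack to the black storage rack, each into the slot whose tag on the front bar has the board's own colour, so that no board for raw food ends up in another's place. Each must stand upright on its long edge, fully down in its slot and about centred front to back, and be left free and still.

Things in the scene. Friction and masses are not known exactly. Their poses are not given: they have to be found in the camera images.
- drying_rack: Low rack of bright steel wire in a shallow white drip tray (276 x 280 mm), at the left or the right; fixed. Origin on the table under its middle; z up, y along the row, x along the boards. Four slots at y = -90, -30, 30, 90 mm, shaped as in the storage rack. The boards start here, one in each slot.
- storage_rack: Low black wire rack, empty, 258 x 248 mm; fixed. Origin on the table under its middle; z up, y along the row, x along the boards; front bar with tags at x = -125 mm. Slots at y = -90, -30, 30, 90 mm, each between teeth of two 6 mm wires at x = -65 and 65 mm: 18 mm clear at its floor (19 mm above the table), widening to 30 mm at the rounded tops of the teeth, 100 mm above the table.
- board_red: Red plastic chopping board (raw meat), 200 x 14 x 150 mm high as it stands on a long edge, top 169 mm above the table, 0.2 to 0.4 kg; hanging hole in one upper corner. Origin: middle of its lower edge; x along its length, y through its thickness, z up. Neighbours leave 46 mm free on each side: pinch the top edge across its thickness with the fingers opened about 40 mm.
- board_blue: Blue plastic chopping board (raw fish), 200 x 14 x 150 mm high as it stands on a long edge, top 169 mm above the table, 0.2 to 0.4 kg; hanging hole in one upper corner. Origin: middle of its lower edge; x along its length, y through its thickness, z up. Neighbours leave 46 mm free on each side: pinch the top edge across its thickness with the fingers opened about 40 mm.
- board_green: Green plastic chopping board (salad and fruit), 200 x 14 x 150 mm high as it stands on a long edge, top 169 mm above the table, 0.2 to 0.4 kg; hanging hole in one upper corner. Origin: middle of its lower edge; x along its length, y through its thickness, z up. Neighbours leave 46 mm free on each side: pinch the top edge across its thickness with the fingers opened about 40 mm.
- board_yellow: Yellow plastic chopping board (cooked meat), 200 x 14 x 150 mm high as it stands on a long edge, top 169 mm above the table, 0.2 to 0.4 kg; hanging hole in one upper corner. Origin: middle of its lower edge; x along its length, y through its thickness, z up. Neighbours leave 46 mm free on each side: pinch the top edge across its thickness with the fingers opened about 40 mm.
- tag_red: Red plastic tag (40 mm wide sloping plate, 31 mm high), clipped to the storage rack's front bar in line with one slot; which one varies. Fixed. Origin: not on the tag but at the centre of that slot's floor, where the middle of the board's lower edge belongs: 125 mm behind the bar and 19 mm above the table. x along the slot into the rack, away from the tag; y along the row; z up.
- tag_blue: Blue plastic tag (40 mm wide sloping plate, 31 mm high), clipped to the storage rack's front bar in line with one slot; which one varies. Fixed. Origin: not on the tag but at the centre of that slot's floor, where the middle of the board's lower edge belongs: 125 mm behind the bar and 19 mm above the table. x along the slot into the rack, away from the tag; y along the row; z up.
- tag_green: Green plastic tag (40 mm wide sloping plate, 31 mm high), clipped to the storage rack's front bar in line with one slot; which one varies. Fixed. Origin: not on the tag but at the centre of that slot's floor, where the middle of the board's lower edge belongs: 125 mm behind the bar and 19 mm above the table. x along the slot into the rack, away from the tag; y along the row; z up.
- tag_yellow: Yellow plastic tag (40 mm wide sloping plate, 31 mm high), clipped to the storage rack's front bar in line with one slot; which one varies. Fixed. Origin: not on the tag but at the centre of that slot's floor, where the middle of the board's lower edge belongs: 125 mm behind the bar and 19 mm above the table. x along the slot into the rack, away from the tag; y along the row; z up.

How it is judged:
At the end, for the whole second after the job is handed in: Each board stands in the slot of its own colour's tag: lower-edge middle within 25 mm front to back, 9 mm across and 6 mm in height of the slot floor's centre; upright within 0.2 rad, in line within 0.15 rad, at rest (0.02 m/s, 0.1 rad/s), fingers off (x of board_red in the frame of tag_red between -0.025 and 0.025 m and y of board_red in the frame of tag_red between -0.009 and 0.009 m and z of board_red in the frame of tag_red between -0.006 and 0.006 m and angle between each of board_red, board_blue, board_green, board_yellow's own z axis and vertical below 0.2 rad and angle between the x axis of board_red and the x axis of tag_red, either way round below 0.15 rad and linear speed of each of board_red, board_blue, board_green, board_yellow below 0.02 m/s and angular speed of each of board_red, board_blue, board_green, board_yellow below 0.1 rad/s and contact force between each of board_red, board_blue, board_green, board_yellow and the fingers below 0.1 N and x of board_blue in the frame of tag_blue between -0.025 and 0.025 m and y of board_blue in the frame of tag_blue between -0.009 and 0.009 m and z of board_blue in the frame of tag_blue between -0.006 and 0.006 m and angle between the x axis of board_blue and the x axis of tag_blue, either way round below 0.15 rad and x of board_green in the frame of tag_green between -0.025 and 0.025 m and y of board_green in the frame of tag_green between -0.009 and 0.009 m and z of board_green in the frame of tag_green between -0.006 and 0.006 m and angle between the x axis of board_green and the x axis of tag_green, either way round below 0.15 rad and x of board_yellow in the frame of tag_yellow between -0.025 and 0.025 m and y of board_yellow in the frame of tag_yellow between -0.009 and 0.009 m and z of board_yellow in the frame of tag_yellow between -0.006 and 0.006 m and angle between the x axis of board_yellow and the x axis of tag_yellow, either way round below 0.15 rad); the robot touches nothing.
It also fails if it takes over 104 s, if anything falls off the work surface, if the arm or the gripper's body presses on something with over 40 N, if the wrist force passes 120 N, or if a joint passes its speed limit or range.

## Working session

There is one attempt and no reset: what is moved stays moved. The work goes in short steps, Python scripts to look and compute and a shell command to move; the robot and the scene stay as the last step left them, time stands still between calls to the robot, and variables do not carry over. Pictures are saved under pics/ and viewed, at most 14 in all, crops included, and the job is handed in when it is done.

```bash
ls; mkdir -p pics; python3 - <<'E'
from cell import observe,cams,robot,models
import cv2,numpy as np
print(observe())
for c in ["scene","top"]:
    im=cams.read_camera(c); cv2.imwrite(f"pics/{c}0.png",im[:,:,::-1])
    m=cams.camera_model(c);print(c,np.round(m["pose"],3).tolist())
    for t in ["drying_rack","storage_rack"]+[a+b for a in("board_","tag_") for b in("red","blue","green","yellow")]:
        print(c,t,[(np.round(r["position"],3).tolist(),round(r["confidence"],2)) for r in models.pinpoint(t,c)[:2]])
E
```

```text
pics
{'time': 0.0, 'qpos': array([ 1.10800442e+00,  3.42690525e-01,  1.52501720e+00, -1.74463439e-05,
        1.27539810e+00, -1.45957334e-01]), 'qvel': array([ 0.00032358, -0.00085711, -0.00088036, -0.00144709, -0.00094623,
       -0.00071036]), 'joint_efforts': array([ 1.08077940e-03, -4.31243491e+01, -2.44225556e+01,  7.19528552e-02,
        5.58695546e-02, -1.17869176e-04]), 'tool_pos': array([0.16346512, 0.49875411, 0.40406141]), 'tool_rot': array([-3.14009315e+00, -2.03568284e-04,  2.82476302e+00]), 'contact_force': array([-0.82794281, -0.64347166,  0.8586356 ]), 'torque': array([ 0.07986414,  0.01825423, -0.01204565]), 'grip_force': 0.0, 'opening': 0.09172663020872426}
scene [[-0.964, -0.198, 0.179, 0.353], [-0.267, 0.709, -0.653, 0.677], [0.002, -0.677, -0.736, 0.792], [0.0, 0.0, 0.0, 1.0]]
scene drying_rack []
scene storage_rack [([0.471, -0.166, 0.0], 0.64)]
scene board_red [([0.564, 0.189, 0.018], 0.6)]
scene board_blue []
scene board_green [([0.583, 0.251, 0.017], 0.57)]
scene board_yellow []
scene tag_red []
scene tag_blue []
scene tag_green [([0.566, 0.194, 0.018], 0.51)]
scene tag_yellow []
top [[-0.001, -0.975, 0.223, 0.297], [-1.0, 0.001, -0.003, -0.007], [0.003, -0.223, -0.975, 1.038], [0.0, 0.0, 0.0, 1.0]]
top drying_rack [([0.56, 0.162, -0.003], 0.89), ([0.583, 0.25, 0.018], 0.6)]
top storage_rack []
top board_red [([0.562, 0.191, 0.017], 0.97)]
top board_blue [([0.534, 0.081, 0.016], 0.97)]
top board_green [([0.582, 0.25, 0.018], 0.7)]
top board_yellow [([0.55, 0.134, 0.018], 0.85)]
top tag_red []
top tag_blue [([0.562, 0.19, 0.018], 0.32)]
top tag_green []
top tag_yellow []
```

View pics/top0.png

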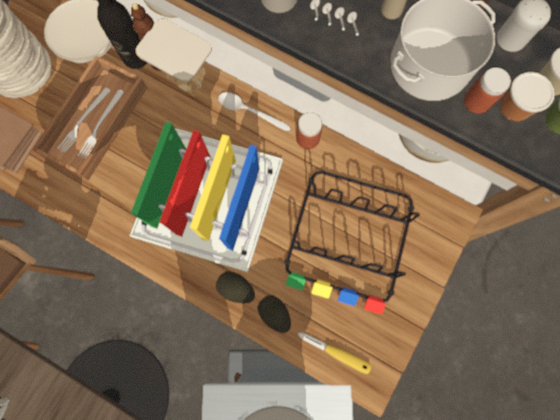

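View pics/scene0.png

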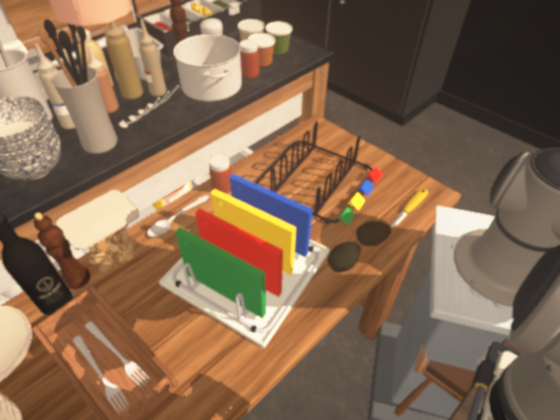

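Top picture: boards green, red, yellow, blue from left to right at (160,175)…(242,200). Tags green (297,281), yellow (322,290), blue (348,297), red (375,305) on the black rack's near bar. The scene view confirms the same order. Zooming on the rack.

```bash
cat > h.py <<'E'
import numpy as np,cv2
from cell import observe,cams,robot,models
from scipy.optimize import least_squares
M={}
def proj(c,P,m=None):
    m=m or M.setdefault(c,cams.camera_model(c)); K=np.array(m["camera_matrix"]);T=np.linalg.inv(np.array(m["pose"]))
    P=np.atleast_2d(P)@T[:3,:3].T+T[:3,3]; s=P[:,:2]/P[:,2:]; s=s*(1+m["k1"]*(s**2).sum(1,keepdims=True))
    return s@K[:2,:2].T+K[:2,2]
def frame(p,L):  # p=(x,y,yaw), local points -> world
    c,s=np.cos(p[2]),np.sin(p[2]); L=np.atleast_2d(L)
    return np.c_[p[0]+c*L[:,0]-s*L[:,1],p[1]+s*L[:,0]+c*L[:,1],L[:,2]]
E
python3 - <<'E'
import cv2
from h import *
im=cv2.imread("pics/top0.png")
cv2.imwrite("pics/tz.png",cv2.resize(im[160:320,275:425],None,fx=5,fy=3.75*5/3.75*0.75*1.0,interpolation=cv2.INTER_CUBIC))
# tags
hsv=cv2.cvtColor(im,cv2.COLOR_BGR2HSV);print()
for n,(a,b) in dict(green=(45,90),yellow=(20,33),blue=(100,125),red=(0,6)).items():
    m=cv2.inRange(hsv,(a,130,80),(b,255,255))
    k,l,s,c=cv2.connectedComponentsWithStats(m)
    print(n,[(s[i].tolist(),c[i].round(1).tolist()) for i in range(1,k) if s[i,4]>60])
E
```

```text
green [([132, 123, 52, 104, 2392], [158.7, 176.9]), ([287, 273, 18, 16, 196], [295.7, 280.5])]
yellow [([191, 134, 44, 106, 1935], [213.8, 188.5]), ([311, 279, 22, 20, 316], [321.6, 288.7]), ([325, 345, 46, 29, 538], [348.7, 359.2])]
blue [([220, 145, 38, 105, 1454], [240.2, 198.6]), ([339, 288, 20, 17, 233], [348.1, 296.0])]
red [([160, 130, 49, 106, 2270], [185.5, 184.4]), ([364, 295, 22, 19, 284], [374.5, 304.3])]
```

View pics/tz.png

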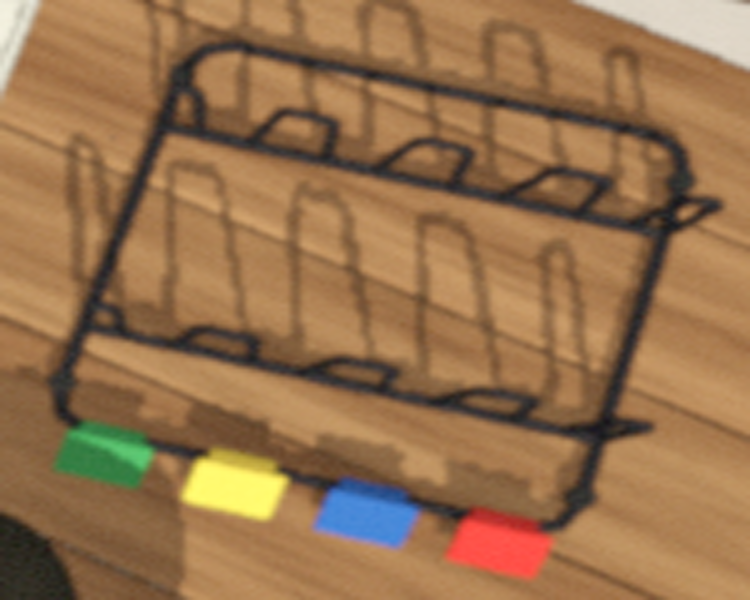

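Zoom shows the three middle teeth tops of each wire, at zoom (305,114),(440,145),(580,173) far and (220,332),(350,363),(490,395) near; tag order green, yellow, blue, red from +y to -y. Fitting poses now.

```bash
cat > fit.py <<'E'
from h import *
z=np.array([[305,114],[440,145],[580,173],[220,332],[350,363],[490,395]])/[5,3.75]+[275,160]
tg=np.array([[295.7,280.5],[321.6,288.7],[348.1,296],[374.5,304.3]])
Lt=[[x,y,.097] for x in(.065,-.065) for y in(.06,0,-.06)]
def f(p):
    T=[[p[3],y,p[4]] for y in(.09,.03,-.03,-.09)]
    return np.r_[(proj("top",frame(p,Lt))-z).ravel(),(proj("top",frame(p,T))-tg).ravel(),(p[3:]-[-.135,.02])*100]
r=least_squares(f,[.471,-.166,-.27,-.135,.02]);print("storage",r.x.round(4),r.fun.round(1))
S=r.x[:3]
for n,y in zip(["green","yellow","blue","red"],(.09,.03,-.03,-.09)): print("slot",n,frame(S,[0,y,.019])[0].round(4))
# boards: joint silhouette fit
im=cv2.imread("pics/top0.png");hsv=cv2.cvtColor(im,cv2.COLOR_BGR2HSV)
B=[("green",45,90,.09),("red",0,6,.03),("yellow",20,33,-.03),("blue",100,125,-.09)]
cor=np.array([[a,b,c] for a in(-.1,.1) for b in(-.007,.007) for c in(.019,.169)])
for n,a,b,y0 in B:
    m=cv2.inRange(hsv,(a,130,60),(b,255,255));m[:,280:]=0;m[260:]=0
    m=cv2.morphologyEx(m,cv2.MORPH_CLOSE,np.ones((5,5)))
    # top-edge rectangle: visible side/top only; compare lines of outline above z=.10: take hull
    c=max(cv2.findContours(m,0,1)[0],key=cv2.contourArea)[:,0].astype(float)
    # the four top edge corners fixed by extremes: left silhouette = far long top edge, ends
    def hullpts(p): 
        q=proj("top",frame(p,cor)); return cv2.convexHull(q.astype(np.float32))
    def g(p):
        h=hullpts(p); cc=cv2.convexHull(c.astype(np.float32))[:,0]
        A=np.zeros((420*1,560),np.uint8)
        d=[cv2.pointPolygonTest(h,(float(u),float(v)),True) for u,v in cc]
        e=[cv2.pointPolygonTest(cv2.convexHull(c.astype(np.float32)),(float(u),float(v)),True) for u,v in h[:,0]]
        return np.clip(np.r_[d,e],-4,4)
    p0=np.r_[frame([.557,.164,-.276],[0,y0,0])[0,:2],-.276]
    r=least_squares(g,p0,loss="soft_l1",diff_step=1e-3);print(n,r.x.round(4),p0.round(4),round(r.cost,1))
E
python3 fit.py
```

```text
storage [ 0.4718 -0.1631 -0.2925 -0.1363  0.0284] [-0.6  0.2 -0.3 -0.2 -0.8  0.3  0.   0.2  2.   0.2  2.3  0.1 -1.3 -0.4
 -0.7 -0.6 -0.6  0.2 -0.2 -0.  -0.1  0.8]
slot green [ 0.4978 -0.0769  0.019 ]
slot yellow [ 0.4805 -0.1344  0.019 ]
slot blue [ 0.4632 -0.1918  0.019 ]
slot red [ 0.4459 -0.2493  0.019 ]
green [ 0.5827  0.2518 -0.2454] [ 0.5815  0.2506 -0.276 ] 19.6
red [ 0.5652  0.1939 -0.2767] [ 0.5652  0.1929 -0.276 ] 7.9
yellow [ 0.555   0.133  -0.2797] [ 0.5488  0.1351 -0.276 ] 4.1
blue [ 0.5321  0.0771 -0.2637] [ 0.5325  0.0774 -0.276 ] 11.6
```

```bash
cat >> h.py <<'E'
def rows(*targets):
    """targets: grasp-point x,y,z,yaw -> shares from present pose"""
    from scipy.spatial.transform import Rotation as R
    o=observe(); Rt=R.from_euler("xyz",o["tool_rot"]); 
    print("tcp",o["tool_pos"].round(4),"yaw",o["tool_rot"][2].round(4),"t",round(o["time"],2),"open",round(o["opening"],4))
    for x,y,z,w in targets:
        d=Rt.inv().apply(np.array([x,y,z+.159])-o["tool_pos"])/.4
        t=-((w-o["tool_rot"][2]+np.pi)%(2*np.pi)-np.pi)/np.pi
        print(d.round(4).tolist(),round(t,4))
E
python3 -c "
from h import *
m=cams.camera_model('wrist');o=observe();T=np.eye(4)
print(np.round(m['pose'],3).tolist(),np.round(m['camera_matrix'],0).tolist())
rows((.5,.2,.31,2.866),(.44,-.16,.31,2.86))"
```

```text
[[0.311, 0.908, 0.282, 0.088], [0.951, -0.297, -0.091, 0.523], [0.001, 0.296, -0.955, 0.385], [0.0, 0.0, 0.0, 1.0]] [[329.0, 0.0, 280.0], [0.0, 329.0, 203.0], [0.0, 0.0, 1.0]]
tcp [0.1635 0.4989 0.4048] yaw 2.8248 t 1.1 open 0.0916
[-1.0321, -0.448, -0.1606] -0.0131
[-1.1699, -1.3499, -0.1607] -0.0112
```

```bash
python3 -c "
from h import *
rows((.42,.02,.33,2.866))"
```

```text
tcp [0.1635 0.4989 0.4048] yaw 2.8248 t 1.1 open 0.0916
[-0.9822, -0.9379, -0.2107] -0.0131
```

```bash
python3 -m jog '[[[-0.1,-0.1,-0.21],0,0.3],[[-0.982,-0.938,-0.21],-0.013,0.565],[[-0.982,-0.938,-0.21],-0.013,0.565],[[-0.982,-0.938,-0.21],-0.013,0.565],[[-0.982,-0.938,-0.21],-0.013,0.565],[[-0.982,-0.938,-0.21],-0.013,0.565],[[-0.982,-0.938,-0.21],-0.013,0.565],[[-0.982,-0.938,-0.21],-0.013,0.565],[[-0.982,-0.938,-0.21],-0.013,0.565],[[-0.982,-0.938,-0.21],-0.013,0.565],[[-0.982,-0.938,-0.21],-0.013,0.565],[[-0.982,-0.938,-0.21],-0.013,0.565]]' 30
python3 - <<'E'
from h import *
rows()
m=cams.camera_model("wrist"); im=cams.read_camera("wrist")
np.save("w1.npy",im); import pickle; pickle.dump(m,open("w1.pkl","wb"))
cv2.imwrite("pics/w1.png",im[:,:,::-1])
for t in ["drying_rack","storage_rack"]+[a+b for a in("board_","tag_") for b in("red","blue","green","yellow")]:
    print(t,[(np.round(r["position"],3).tolist(),round(r["confidence"],2)) for r in models.pinpoint(t,"wrist")[:2]])
E
```

```text
time: 2.6
tool_pos: [0.4193, 0.0211, 0.4887]
tool_rot: [3.141, -0.0, 2.867]
contact_force: [0.1, 0.4, 0.2]
opening: 0.04
grip_force: 0.0
tcp [0.4193 0.0211 0.4887] yaw 2.8673 t 2.6 open 0.04
drying_rack []
storage_rack []
board_red []
board_blue [([0.528, 0.076, 0.017], 0.84)]
board_green []
board_yellow [([0.553, 0.134, 0.018], 0.75)]
tag_red [([0.553, 0.135, 0.02], 0.25)]
tag_blue []
tag_green []
tag_yellow []
```

View pics/w1.png

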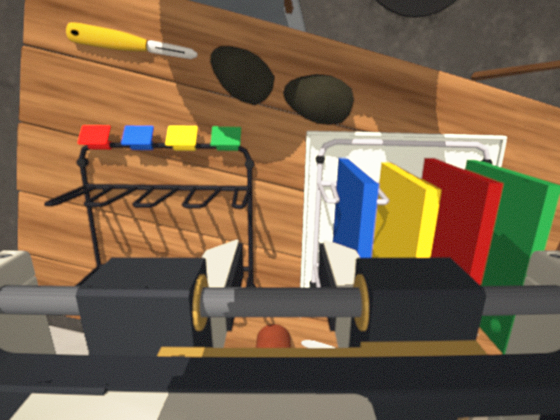

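Wrist view: tags red, blue, yellow, green at (95,137),(138,137),(182,137),(226,137), board near ends on the right, rest hidden by the gripper. Refine the storage fit with these tags and overlay the predictions.

```bash
cat > fit2.py <<'E'
from h import *
import pickle
m=pickle.load(open("w1.pkl","rb"));im=np.ascontiguousarray(np.load("w1.npy")[:,:,::-1]);hsv=cv2.cvtColor(im,cv2.COLOR_BGR2HSV)
tw=[]
for a,b in((45,90),(20,33),(100,125),(0,6)):
    k=cv2.inRange(hsv,(a,130,80),(b,255,255));k[:110]=0;k[165:]=0;k[:,260:]=0
    n,l,s,c=cv2.connectedComponentsWithStats(k);tw.append(c[1+s[1:,4].argmax()])
tw=np.array(tw);print(tw.round(1).tolist())
z=np.array([[305,114],[440,145],[580,173],[220,332],[350,363],[490,395]])/[5,3.75]+[275,160]
tg=np.array([[295.7,280.5],[321.6,288.7],[348.1,296],[374.5,304.3]])
Lt=[[x,y,.097] for x in(.065,-.065) for y in(.06,0,-.06)]
def f(p):
    T=frame(p,[[p[3],y,p[4]] for y in(.09,.03,-.03,-.09)])
    return np.r_[(proj("top",frame(p,Lt))-z).ravel(),(proj("top",T)-tg).ravel(),(proj(0,T,m)-tw).ravel(),(p[3:]-[-.135,.02])*100]
r=least_squares(f,[.471,-.166,-.27,-.135,.02],loss="soft_l1");print("storage",r.x.round(4),r.fun.round(1))
S=r.x[:3]
for n,y in zip(["green","yellow","blue","red"],(.09,.03,-.03,-.09)): print("slot",n,frame(S,[0,y,.019])[0].round(4))
top=cv2.imread("pics/top0.png")
def wire(img,P,col,mm=None):
    q=proj("top" if mm is None else 0,P,mm)*4
    cv2.polylines(img,[q.round().astype(np.int32)],False,col,1)
big=[cv2.resize(top,None,fx=4,fy=4,interpolation=2),cv2.resize(im,None,fx=4,fy=4,interpolation=2)]
D=[.557,.164,-.276]
for img,mm in((big[0],None),(big[1],m)):
    for x in(-.065,.065):
        wire(img,frame(S,[[x,-.124,.016],[x,.124,.016]]),(255,0,255),mm)
        for y in(-.06,0,.06): wire(img,frame(S,[[x,y-.021,.016],[x,y-.015,.097],[x,y+.015,.097],[x,y+.021,.016]]),(255,255,0),mm)
    for y in(.09,.03,-.03,-.09):
        for t in(-.007,.007): wire(img,frame(D,[[-.1,y+t,.019],[-.1,y+t,.169],[.1,y+t,.169]]),(255,255,255),mm)
cv2.imwrite("pics/ov1.png",cv2.resize(big[0][460:1260,500:1700],(800,533)));cv2.imwrite("pics/ov2.png",cv2.resize(big[1][440:1140,:],(800,250)))
E
python3 fit2.py
```

```text
[[225.4, 137.6], [181.5, 137.1], [137.7, 137.1], [94.9, 136.5]]
storage [ 0.4719 -0.1641 -0.2869 -0.135   0.0227] [-0.3  0.3  0.  -0.3 -0.5  0.   0.6  0.3  2.7  0.2  3.  -0.1 -0.5 -0.5
 -0.1 -0.9 -0.  -0.3  0.3 -0.7  1.  -0.3  0.4 -0.2  0.1 -0.5 -0.6 -0.2
 -0.   0.3]
slot green [ 0.4974 -0.0778  0.019 ]
slot yellow [ 0.4804 -0.1353  0.019 ]
slot blue [ 0.4634 -0.1929  0.019 ]
slot red [ 0.4464 -0.2504  0.019 ]
```

View pics/ov1.png

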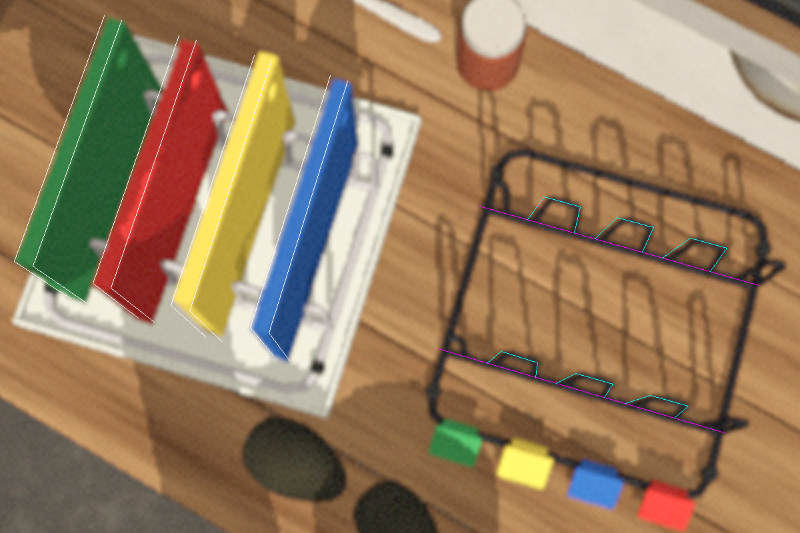

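View pics/ov2.png

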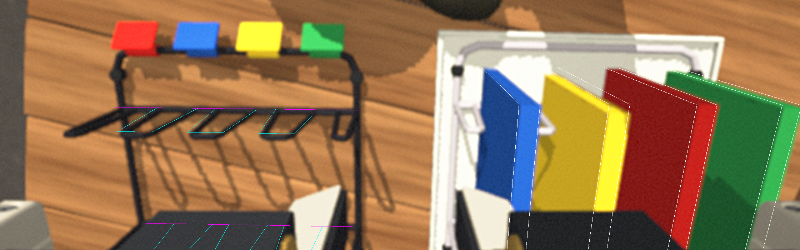

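Overlay fits well in the top view; check the wrist view's near tooth row closer before trusting the slots' y.

```bash
cat >> fit2.py <<'E'
a=cv2.resize(im[120:220,40:260],(792,360),interpolation=2);c=cv2.resize(big[1][480:880,160:1040],(792,360))
cv2.imwrite("pics/ov3.png",c if 0 else np.vstack([a[:230],c[:300]]))
E
python3 fit2.py >/dev/null
```

```text
(no output)
```

View pics/ov3.png

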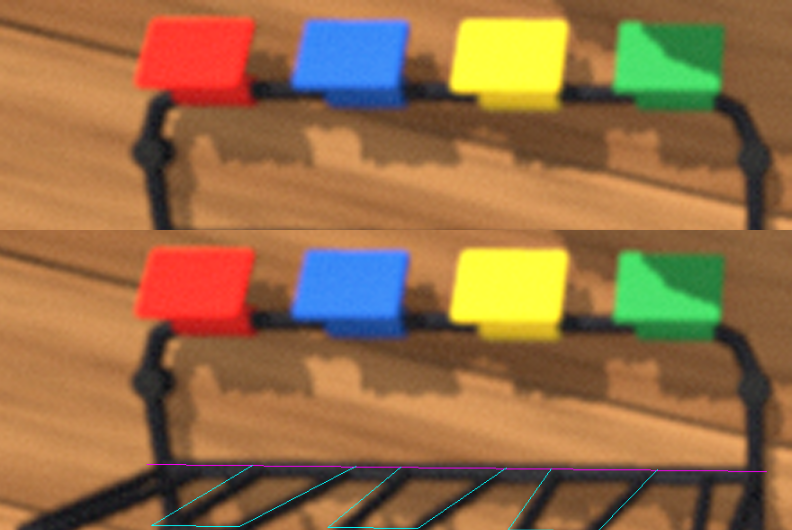

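```bash
cat > f3.py <<'E'
from h import *
import pickle
from scipy.signal import find_peaks
m=pickle.load(open("w1.pkl","rb"));g=np.load("w1.npy").max(2).astype(float)
S=[.4719,-.1641,-.2869]
for r in(195,198,201):
    row=255-g[r-1:r+2,60:262].mean(0);pk=find_peaks(row,prominence=25,height=170)[0]+60
    pr=[]
    for y in(-.06,0,.06):
        for s in(-1,1):
            q=proj(0,frame(S,[[-.065,y+s*(.018-.006*t),.016+.081*t] for t in np.linspace(0,1,60)]),m)
            pr.append(round(float(np.interp(r,q[:,1],q[:,0])),1))
    print(r,pk.tolist(),pr)
for x in(80,100,120,200,225):
    col=255-g[175:215,x]; print(x,(find_peaks(col,prominence=25)[0]+175).tolist())
print(proj(0,frame(S,[[-.065,-.119,.016],[-.065,.119,.016]]),m).round(1).tolist())
E
python3 f3.py
```

```text
195 [73, 88, 99, 121, 144, 167, 190, 213, 235, 250] [95.9, 118.1, 142.5, 165.1, 189.1, 211.9]
198 [88, 115, 141, 163, 188, 210, 235, 247] [90.9, 112.2, 138.9, 160.6, 187.0, 208.9]
201 [91, 109, 138, 158, 186, 207, 234, 246] [85.9, 106.3, 135.4, 156.1, 184.9, 205.9]
80 [189, 204]
100 [186, 194, 204]
120 [187, 196]
200 [188, 206]
225 [189]
[[84.1, 185.0], [249.1, 186.9]]
```

```bash
python3 -c "
from h import *
rows((.532,.078,.27,2.866),(.532,.078,.151,2.866))"
```

```text
tcp [0.4199 0.0201 0.4887] yaw 2.8658 t 3.15 open 0.0399
[-0.2303, 0.2157, 0.1493] -0.0001
[-0.2303, 0.2156, 0.4468] -0.0001
```

```bash
python3 -m jog '[[[-0.115,0.108,0.07],0,0.565],[[-0.23,0.216,0.15],0,0.565],[[-0.23,0.216,0.15],0,0.565],[[-0.23,0.216,0.28],0,0.565],[[-0.23,0.216,0.38],0,0.565],[[-0.23,0.216,0.446],0,0.565],[[-0.23,0.216,0.446],0,0.565],[[-0.23,0.216,0.446],0,1],[[-0.23,0.216,0.446],0,1],[[-0.23,0.216,0.446],0,1],[[-0.23,0.216,0.446],0,1],[[-0.23,0.216,0.446],0,1]]' 45
python3 -c "
from h import *
rows((.532,.078,.325,2.866),(.4655,-.192,.325,2.855))"
```

```text
time: 4.65
tool_pos: [0.5322, 0.0781, 0.3113]
tool_rot: [3.141, 0.002, 2.866]
contact_force: [-0.1, 0.1, 6.8]
opening: 0.0138
grip_force: 45.0
tcp [0.5322 0.0781 0.3113] yaw 2.8658 t 4.65 open 0.0138
[-0.0004, -0.0001, -0.4318] -0.0001
[-0.0242, -0.6948, -0.4321] 0.0035
```

```bash
python3 -m jog '[[[0,0,-0.03],0,1],[[0,0,-0.1],0,1],[[0,0,-0.2],0,1],[[0,0,-0.29],0,1],[[0,-0.03,-0.32],0,1],[[-0.005,-0.12,-0.32],0,1],[[-0.01,-0.25,-0.32],0.003,1],[[-0.018,-0.38,-0.32],0.003,1],[[-0.024,-0.51,-0.32],0.003,1],[[-0.024,-0.62,-0.32],0.003,1],[[-0.024,-0.68,-0.32],0.003,1],[[-0.024,-0.695,-0.32],0.003,1]]'
python3 - <<'E'
from h import *
rows((.4655,-.192,.151,2.855))
for c in("top",):
    im=cams.read_camera(c);cv2.imwrite("pics/t2.png",cv2.resize(im[120:330,260:540,::-1],(800,600)))
    print([(np.round(r["position"],3).tolist(),round(r["confidence"],2)) for r in models.pinpoint("board_blue",c)[:2]])
E
```

```text
time: 6.15
tool_pos: [0.4644, -0.1937, 0.4371]
tool_rot: [3.141, -0.002, 2.853]
contact_force: [-0.1, 0.6, -2.6]
opening: 0.0138
grip_force: 44.9
tcp [ 0.4644 -0.1937  0.4371] yaw 2.8534 t 6.15 open 0.0138
[-0.0021, 0.0047, 0.3178] -0.0005
[([0.561, 0.191, 0.018], 0.27)]
```

View pics/t2.png

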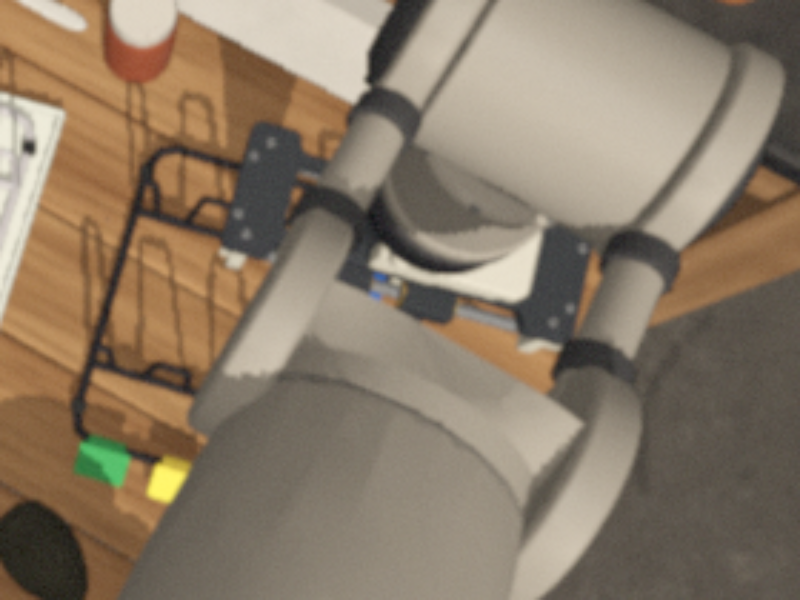

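The arm hides the board from above (only a speck of blue at (378,285)); I'll go down in steps, watching the force.

```bash
python3 -m jog '[[[0,0.002,0.03],0,1],[[0,0.002,0.07],0,1],[[0,0.002,0.1],0,1],[[0,0.002,0.13],0,1],[[0,0.002,0.15],0,1],[[0,0.002,0.17],0,1]]'; python3 -m jog '[[[0,0,0.02],0,1],[[0,0,0.05],0,1],[[0,0,0.08],0,1]]'
```

```text
time: 7.0
tool_pos: [0.4658, -0.1912, 0.3699]
tool_rot: [3.142, 0.0, 2.856]
contact_force: [-0.3, -0.9, -2.3]
opening: 0.0139
grip_force: 44.9
time: 7.38
tool_pos: [0.4656, -0.1913, 0.3375]
tool_rot: [3.142, 0.0, 2.856]
contact_force: [-0.6, 0.4, -2.2]
opening: 0.014
grip_force: 44.9
```

```bash
python3 -c "
from h import *
rows((.4655,-.192,.151,2.855))
cv2.imwrite('pics/w3.png',cams.read_camera('wrist')[:,:,::-1])"
```

```text
tcp [ 0.4656 -0.1913  0.3375] yaw 2.8562 t 7.38 open 0.014
[-0.0002, -0.0018, 0.0687] 0.0004
```

View pics/w3.png

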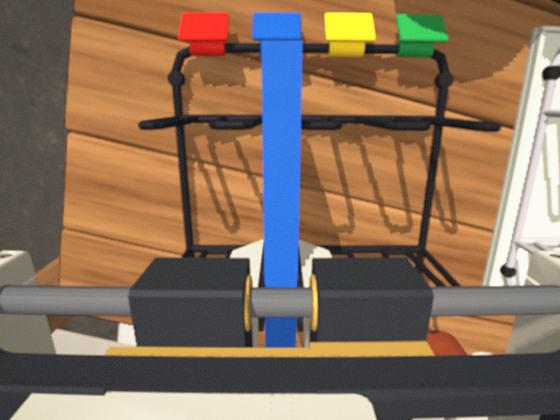

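The blue board stands between the teeth in line with the blue tag (281,130), no contact force: the slot model is right. Set down and release.

```bash
python3 -m jog '[[[0,0,0.03],0,1],[[0,0,0.05],0,1],[[0,0,0.062],0,1],[[0,0,0.065],0,1],[[0,0,0.065],0,1],[[0,0,0.065],0,0.565],[[0,0,0.065],0,0.565],[[0,0,0.065],0,0.565],[[0,0,0.0],0,0.565],[[0,0,-0.12],0,0.565]]'
python3 -c "
from h import *
rows((.552,.1335,.27,2.866),(.552,.1335,.151,2.866))"
```

```text
time: 8.68
tool_pos: [0.4654, -0.191, 0.3858]
tool_rot: [3.14, -0.004, 2.856]
contact_force: [0.9, -0.5, 0.9]
opening: 0.04
grip_force: 0.0
tcp [ 0.4654 -0.191   0.3858] yaw 2.8562 t 8.68 open 0.04
[0.0211, 0.8395, -0.1068] -0.0031
[0.0199, 0.8391, 0.1907] -0.0031
```

```bash
python3 -m jog '[[[0,0.04,-0.107],0,0.565],[[0.005,0.2,-0.107],-0.003,0.565],[[0.01,0.35,-0.107],-0.003,0.565],[[0.015,0.5,-0.107],-0.003,0.565],[[0.02,0.65,-0.107],-0.003,0.565],[[0.02,0.78,-0.107],-0.003,0.565],[[0.02,0.839,-0.107],-0.003,0.565],[[0.02,0.839,-0.107],-0.003,0.565],[[0.02,0.839,0.01],-0.003,0.565],[[0.02,0.839,0.12],-0.003,0.565],[[0.02,0.839,0.19],-0.003,0.565],[[0.02,0.839,0.19],-0.003,0.565]]'
python3 -m jog '[[[0,0,0],0,1],[[0,0,0],0,1],[[0,0,0],0,1],[[0,0,0],0,1]]' 45
python3 -c "
from h import *
rows((.4825,-.1345,.151,2.855))
im=cams.read_camera('top');cv2.imwrite('pics/t4.png',cv2.resize(im[100:310,260:540,::-1],(800,600)))
print([(np.round(r['position'],3).tolist(),round(r['confidence'],2)) for r in models.pinpoint('board_blue','top')[:2]])"
```

```text
time: 10.18
tool_pos: [0.5518, 0.1319, 0.3085]
tool_rot: [-3.14, -0.005, 2.864]
contact_force: [0.6, 0.1, 0.0]
opening: 0.0396
grip_force: 0.0
time: 10.68
tool_pos: [0.5527, 0.1331, 0.3114]
tool_rot: [3.141, 0.002, 2.866]
contact_force: [-0.5, -0.7, 5.4]
opening: 0.0139
grip_force: 45.0
tcp [0.5527 0.1331 0.3114] yaw 2.8661 t 10.68 open 0.0139
[-0.0131, -0.6915, 0.0029] 0.0035
[([0.468, -0.192, 0.016], 0.61)]
```

Blue stands at (0.468,-0.192), as wanted. Now yellow.

```bash
python3 -m jog '[[[0,0,-0.03],0,1],[[0,0,-0.1],0,1],[[0,0,-0.2],0,1],[[0,0,-0.29],0,1],[[0,-0.03,-0.32],0,1],[[-0.003,-0.12,-0.32],0,1],[[-0.006,-0.25,-0.32],0.003,1],[[-0.01,-0.38,-0.32],0.003,1],[[-0.013,-0.51,-0.32],0.003,1],[[-0.013,-0.62,-0.32],0.003,1],[[-0.013,-0.68,-0.32],0.003,1],[[-0.013,-0.691,-0.32],0.003,1]]'
python3 -m jog '[[[0,0,0.03],0,1],[[0,0,0.07],0,1],[[0,0,0.1],0,1],[[0,0,0.13],0,1],[[0,0,0.17],0,1],[[0,0,0.21],0,1],[[0,0,0.25],0,1]]'
python3 -c "
from h import *
rows((.4825,-.1345,.151,2.855))
im=cams.read_camera('wrist');cv2.imwrite('pics/w4.png',im[:,:,::-1])"
```

```text
time: 12.28
tool_pos: [0.4812, -0.136, 0.4371]
tool_rot: [3.141, -0.003, 2.853]
contact_force: [-0.3, 0.4, -3.3]
opening: 0.0136
grip_force: 44.9
time: 13.15
tool_pos: [0.4823, -0.134, 0.3374]
tool_rot: [3.141, 0.0, 2.857]
contact_force: [1.1, -0.5, -4.3]
opening: 0.0138
grip_force: 44.9
tcp [ 0.4823 -0.134   0.3374] yaw 2.8567 t 13.15 open 0.0138
[-0.0009, -0.001, 0.0686] 0.0005
```

View pics/w4.png

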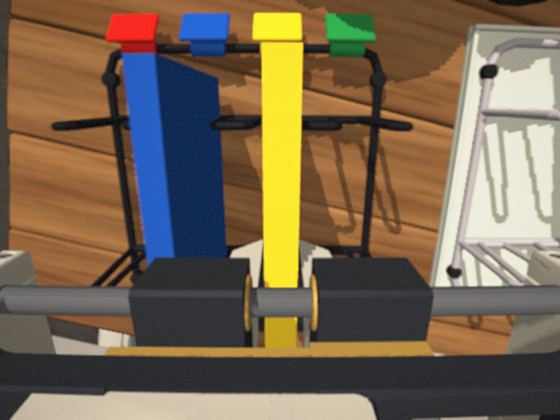

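Yellow is in line with its tag at (281,100), between the teeth; blue stands beside it. Set down, go for red.

```bash
python3 -m jog '[[[0,0,0.03],0,1],[[0,0,0.05],0,1],[[0,0,0.062],0,1],[[0,0,0.065],0,1],[[0,0,0.065],0,1],[[0,0,0.065],0,0.565],[[0,0,0.065],0,0.565],[[0,0,0.065],0,0.565],[[0,0,0.0],0,0.565],[[0,0,-0.12],0,0.565]]'
python3 -c "
from h import *
rows((.564,.192,.27,2.866),(.564,.192,.151,2.866))"
```

```text
time: 14.45
tool_pos: [0.4819, -0.1342, 0.3858]
tool_rot: [3.141, -0.004, 2.856]
contact_force: [0.8, -0.3, -0.4]
opening: 0.0397
grip_force: 0.0
tcp [ 0.4819 -0.1342  0.3858] yaw 2.8561 t 14.45 open 0.0397
[0.0331, 0.8404, -0.107] -0.0031
[0.0319, 0.8401, 0.1904] -0.0031
```

```bash
python3 -m jog '[[[0,0.04,-0.107],0,0.565],[[0.005,0.2,-0.107],-0.003,0.565],[[0.01,0.35,-0.107],-0.003,0.565],[[0.02,0.5,-0.107],-0.003,0.565],[[0.03,0.65,-0.107],-0.003,0.565],[[0.032,0.78,-0.107],-0.003,0.565],[[0.032,0.84,-0.107],-0.003,0.565],[[0.032,0.84,-0.107],-0.003,0.565],[[0.032,0.84,0.01],-0.003,0.565],[[0.032,0.84,0.12],-0.003,0.565],[[0.032,0.84,0.19],-0.003,0.565],[[0.032,0.84,0.19],-0.003,0.565]]'
python3 -m jog '[[[0,0,0],0,1],[[0,0,0],0,1],[[0,0,0],0,1],[[0,0,0],0,1]]' 45
python3 -c "
from h import *
rows((.4485,-.2495,.151,2.855))
im=cams.read_camera('top')
for b in('blue','yellow'):print([(np.round(r['position'],3).tolist(),round(r['confidence'],2)) for r in models.pinpoint('board_'+b,'top')[:2]])"
```

```text
time: 15.95
tool_pos: [0.5639, 0.1904, 0.3085]
tool_rot: [-3.139, -0.004, 2.864]
contact_force: [0.1, -0.3, 0.9]
opening: 0.04
grip_force: 0.0
time: 16.45
tool_pos: [0.5646, 0.1917, 0.3114]
tool_rot: [3.141, 0.002, 2.866]
contact_force: [-0.4, -0.0, 4.5]
opening: 0.0138
grip_force: 45.0
tcp [0.5646 0.1917 0.3114] yaw 2.866 t 16.45 open 0.0138
[-0.0207, -1.1405, 0.0026] 0.0035
[([0.468, -0.188, 0.016], 0.83)]
[([0.476, -0.137, 0.014], 0.92)]
```

Red must cross over blue and yellow: lift 180 mm first.

```bash
python3 -m jog '[[[0,0,-0.03],0,1],[[0,0,-0.1],0,1],[[0,0,-0.2],0,1],[[0,0,-0.3],0,1],[[0,0,-0.4],0,1],[[0,0,-0.45],0,1],[[0,0,-0.45],0,1],[[-0.003,-0.08,-0.45],0,1],[[-0.006,-0.2,-0.45],0.003,1],[[-0.01,-0.32,-0.45],0.003,1],[[-0.013,-0.4,-0.45],0.003,1],[[-0.013,-0.4,-0.45],0.003,1]]'
python3 -c "
from h import *
rows((.4485,-.2495,.33,2.855))"
```

```text
time: 18.1
tool_pos: [0.5254, 0.0345, 0.4889]
tool_rot: [-3.141, -0.003, 2.853]
contact_force: [-0.2, 0.7, -2.8]
opening: 0.0139
grip_force: 44.9
tcp [0.5254 0.0345 0.4889] yaw 2.8529 t 18.1 open 0.0139
[-0.0178, -0.7353, 0.0005] -0.0007
```

```bash
python3 -m jog '[[[-0.002,-0.05,0],0,1],[[-0.004,-0.17,0],0,1],[[-0.007,-0.3,0],0,1],[[-0.01,-0.43,0],0,1],[[-0.014,-0.56,0],0,1],[[-0.016,-0.66,0],0,1],[[-0.016,-0.72,0],0,1],[[-0.016,-0.738,0],0,1],[[-0.016,-0.738,0.04],0,1],[[-0.016,-0.738,0.1],0,1],[[-0.016,-0.738,0.16],0,1],[[-0.016,-0.738,0.16],0,1]]'
python3 -c "
from h import *
rows((.4485,-.2495,.151,2.855))"
```

```text
time: 19.6
tool_pos: [0.4492, -0.2474, 0.4244]
tool_rot: [3.139, -0.005, 2.858]
contact_force: [-1.3, -0.2, -1.6]
opening: 0.014
grip_force: 44.9
tcp [ 0.4492 -0.2474  0.4244] yaw 2.8575 t 19.6 open 0.014
[-0.0012, -0.0062, 0.2859] 0.0008
```

```bash
python3 -m jog '[[[0,-0.004,0],0,1],[[0,-0.004,0.04],0,1],[[0,-0.004,0.08],0,1],[[0,-0.004,0.12],0,1],[[0,-0.004,0.16],0,1],[[0,-0.004,0.2],0,1],[[0,-0.004,0.215],0,1]]'
python3 -c "
from h import *
rows((.4485,-.2495,.151,2.855))
im=cams.read_camera('wrist');cv2.imwrite('pics/w5.png',im[:,:,::-1])"
```

```text
time: 20.48
tool_pos: [0.4487, -0.2503, 0.3406]
tool_rot: [3.142, 0.001, 2.856]
contact_force: [0.5, -0.5, -3.3]
opening: 0.0137
grip_force: 44.9
tcp [ 0.4487 -0.2503  0.3406] yaw 2.8564 t 20.48 open 0.0137
[0.0012, 0.0017, 0.0764] 0.0004
```

View pics/w5.png

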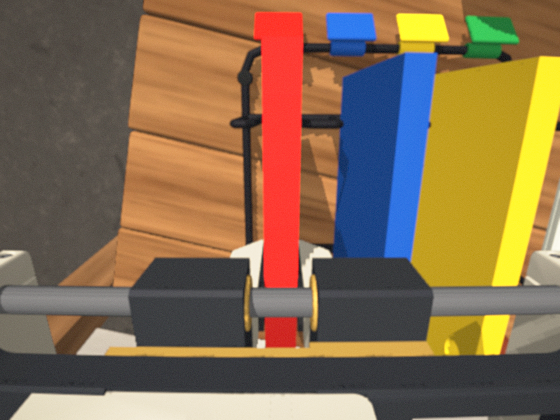

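Red is in line with its tag (280,60) between the teeth. Set down, go for green.

```bash
python3 -m jog '[[[0,0,0.03],0,1],[[0,0,0.055],0,1],[[0,0,0.07],0,1],[[0,0,0.073],0,1],[[0,0,0.073],0,1],[[0,0,0.073],0,0.565],[[0,0,0.073],0,0.565],[[0,0,0.073],0,0.565],[[0,0,0.0],0,0.565],[[0,0,-0.12],0,0.565],[[0,0,-0.22],0,0.565]]'
python3 -c "
from h import *
rows((.54,.1,.27,2.866),(.582,.251,.151,2.866))"
```

```text
time: 21.9
tool_pos: [0.4485, -0.2503, 0.43]
tool_rot: [-3.141, 0.001, 2.856]
contact_force: [-0.1, -1.2, -1.3]
opening: 0.0396
grip_force: 0.0
tcp [ 0.4485 -0.2503  0.43  ] yaw 2.8562 t 21.9 open 0.0396
[0.0271, 0.9047, 0.0022] -0.0031
[0.0328, 1.2966, 0.2996] -0.0031
```

```bash
python3 -m jog '[[[0,0.14,0],0,0.565],[[0.005,0.28,0],-0.003,0.565],[[0.01,0.43,0],-0.003,0.565],[[0.02,0.58,0],-0.003,0.565],[[0.025,0.73,0],-0.003,0.565],[[0.027,0.86,0],-0.003,0.565],[[0.027,0.905,0],-0.003,0.565],[[0.027,0.905,0],-0.003,0.565]]'
python3 -c "
from h import *
rows((.582,.251,.27,2.866),(.582,.251,.151,2.866))
im=cams.read_camera('top')
for b in('blue','yellow','red','green'):print(b,[(np.round(r['position'],3).tolist(),round(r['confidence'],2)) for r in models.pinpoint('board_'+b,'top')[:2]])"
```

```text
time: 22.9
tool_pos: [0.5401, 0.1007, 0.428]
tool_rot: [-3.141, -0.0, 2.867]
contact_force: [-0.5, 0.1, -0.4]
opening: 0.04
grip_force: 0.0
tcp [0.5401 0.1007 0.428 ] yaw 2.8675 t 22.9 open 0.04
[0.001, 0.3901, -0.0026] 0.0005
[0.0009, 0.3903, 0.2949] 0.0005
blue [([0.466, -0.189, 0.017], 0.64)]
yellow [([0.48, -0.137, 0.018], 0.74)]
red [([0.447, -0.251, 0.019], 0.81)]
green []
```

```bash
python3 -m jog '[[[0,0.12,0],0,0.565],[[0.001,0.26,0],0,0.565],[[0.001,0.37,0],0,0.565],[[0.001,0.391,0],0,0.565],[[0.001,0.391,0],0,0.565],[[0.001,0.391,0.1],0,0.565],[[0.001,0.391,0.22],0,0.565],[[0.001,0.391,0.295],0,0.565],[[0.001,0.391,0.295],0,0.565]]'
python3 -m jog '[[[0,0,0],0,1],[[0,0,0],0,1],[[0,0,0],0,1],[[0,0,0],0,1]]' 45
python3 -c "
from h import *
rows((.4995,-.0775,.151,2.855))"
```

```text
time: 24.28
tool_pos: [0.5818, 0.2487, 0.3083]
tool_rot: [-3.138, -0.004, 2.864]
contact_force: [0.2, -0.4, 1.1]
opening: 0.0399
grip_force: 0.0
time: 24.78
tool_pos: [0.5824, 0.2507, 0.3116]
tool_rot: [3.141, 0.002, 2.866]
contact_force: [-1.2, -0.3, 6.2]
opening: 0.0136
grip_force: 45.0
tcp [0.5824 0.2507 0.3116] yaw 2.8661 t 24.77 open 0.0136
[-0.0238, -0.8459, 0.0034] 0.0035
```

```bash
python3 -m jog '[[[0,0,-0.03],0,1],[[0,0,-0.1],0,1],[[0,0,-0.2],0,1],[[0,0,-0.29],0,1],[[0,-0.03,-0.32],0,1],[[-0.003,-0.14,-0.32],0,1],[[-0.006,-0.28,-0.32],0.003,1],[[-0.01,-0.42,-0.32],0.003,1],[[-0.015,-0.56,-0.32],0.003,1],[[-0.02,-0.7,-0.32],0.003,1],[[-0.024,-0.81,-0.32],0.003,1],[[-0.024,-0.845,-0.32],0.003,1]]'
python3 -m jog '[[[0,0,0],0,1],[[0,0,0.04],0,1],[[0,0,0.08],0,1],[[0,0,0.1],0,1]]'
python3 -c "
from h import *
rows((.4995,-.0775,.151,2.855))"
```

```text
time: 26.28
tool_pos: [0.4981, -0.0796, 0.4372]
tool_rot: [-3.141, -0.003, 2.853]
contact_force: [-0.1, 0.1, -2.5]
opening: 0.0139
grip_force: 45.0
time: 26.78
tool_pos: [0.4994, -0.0758, 0.3972]
tool_rot: [3.141, -0.002, 2.858]
contact_force: [-0.1, -0.4, -2.9]
opening: 0.0138
grip_force: 45.0
tcp [ 0.4994 -0.0758  0.3972] yaw 2.8579 t 26.77 open 0.0138
[-0.0019, -0.0042, 0.2179] 0.0009
```

```bash
python3 -m jog '[[[0,-0.003,0.01],0,1],[[0,-0.003,0.05],0,1],[[0,-0.003,0.09],0,1],[[0,-0.003,0.12],0,1],[[0,-0.003,0.14],0,1]]'
python3 -c "
from h import *
rows((.4995,-.0775,.151,2.855))
im=cams.read_camera('wrist');cv2.imwrite('pics/w6.png',im[:,:,::-1])"
```

```text
time: 27.4
tool_pos: [0.4992, -0.0782, 0.342]
tool_rot: [3.141, 0.0, 2.856]
contact_force: [-1.0, 0.7, -4.2]
opening: 0.0137
grip_force: 45.0
tcp [ 0.4992 -0.0782  0.342 ] yaw 2.8564 t 27.4 open 0.0137
[-0.0003, 0.0018, 0.0799] 0.0005
```

View pics/w6.png

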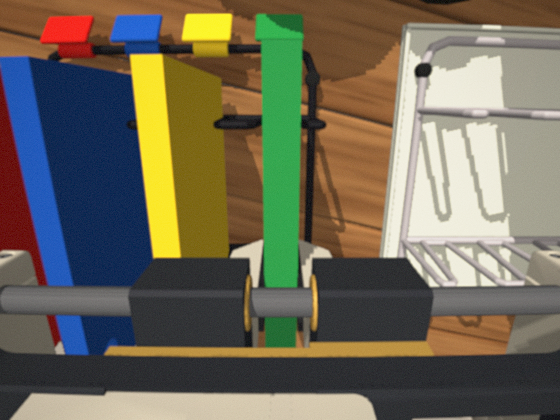

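Green is in line with its tag (281,60), between the teeth. Set down, release and withdraw to the side for a check.

```bash
python3 -m jog '[[[0,0,0.03],0,1],[[0,0,0.055],0,1],[[0,0,0.072],0,1],[[0,0,0.076],0,1],[[0,0,0.076],0,1],[[0,0,0.076],0,0.565],[[0,0,0.076],0,0.565],[[0,0,0.076],0,0.565],[[0,0,0.0],0,0.565],[[0,0,-0.12],0,0.565],[[0,0,-0.22],0,0.565],[[0,0,-0.25],0,0.565]]'
python3 -m jog '[[[0,0.15,0],0,0.565],[[0,0.3,0],0,0.565],[[0,0.45,0],0,0.565],[[0,0.6,0],0,0.565],[[0,0.75,0],0,0.565],[[0,0.8,0],0,0.565],[[0,0.8,0],0,0.565],[[0,0.8,0],0,0.565]]'
python3 -c "
from h import *
im=cams.read_camera('top');cv2.imwrite('pics/t6.png',cv2.resize(im[130:340,240:520,::-1],(800,600)))
S=[.4725,-.163,-.2869]
for b,y in(('green',.09),('yellow',.03),('blue',-.03),('red',-.09)):
  for r in models.pinpoint('board_'+b,'top')[:1]:
    d=np.array(r['position'])-frame(S,[0,y,.019])[0];print(b,d.round(3),round(r['confidence'],2))"
```

```text
time: 28.95
tool_pos: [0.4992, -0.0783, 0.4449]
tool_rot: [-3.142, 0.005, 2.856]
contact_force: [-0.1, 0.1, -0.3]
opening: 0.04
grip_force: 0.0
time: 29.95
tool_pos: [0.5891, 0.2279, 0.4416]
tool_rot: [-3.141, -0.001, 2.856]
contact_force: [0.3, 0.5, -0.4]
opening: 0.0401
grip_force: 0.0
green [-0.    -0.001 -0.003] 0.6
yellow [-0.001 -0.003 -0.002] 0.76
blue [ 0.002 -0.001 -0.004] 0.87
red [-0.002 -0.002  0.002] 0.76
```

View pics/t6.png

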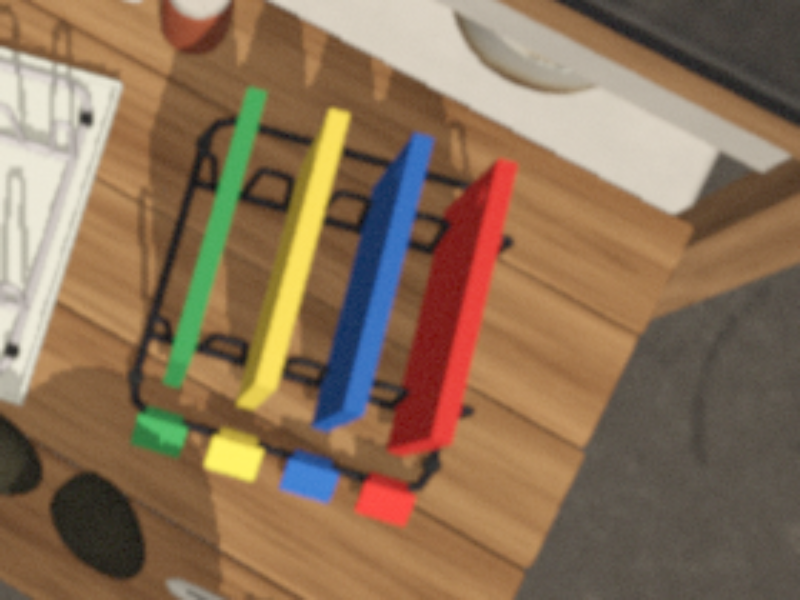

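All four boards stand upright and evenly spaced, each ending at its own colour's tag (green (160,430), yellow (233,455), blue (310,477), red (386,500)), and the measured offsets are all within 4 mm.

```bash
python3 -c "
from cell import robot
print(robot.hand_in())"
```

```text
the job is handed in; nothing more can be done
None
```

The job is handed in at about 30 s: all four boards stand upright in the slots of their own colour, each measured within about 4 mm of its slot's centre, with the gripper clear; the hand-in did not report a verdict.

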